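Set the electrode gap, then hold the spring clip open over the plate

ROBOT

A 6-joint arm with a two-finger parallel gripper is mounted at the origin on a cart in front of the work surface, level with it; the furniture and walls round the work are solid. World frame = base frame: x ahead of the robot, y to its left, z up, the work surface at z = 0. Lengths are in mm, angles in rad, forces in N, time in s.
With the tool pointing down it reaches from about 350 to 975 mm from the base axis. Payload 4.9 kg.
Tool frame: the origin (TCP) lies midway between the tips of the shut fingers; the grasp point (between the pads) lies 19 mm behind it (bot.tcp_to_grasp is the distance from the TCP to the grasp point, in mm); z points along the fingers, y is the line along which they close (so a half turn about z gives the same grasp; the last joint's range is limited). The gripper opens to 85 mm and grips with 20 to 120 N. Pads are 22 mm wide; open, the fingers measure 114 mm over their backs; the gripper's body (76 mm by 85 mm) begins 54 mm behind the grasp point. The pads swing forward as they close: fully open they stand 13 mm farther back than shut.
Start: joints at [-1.303, 0.053, 1.613, -0, 1.476, -0.119], TCP at [235.76, -578.808, 231.304] pointing down, gripper open.
Joint ranges: [-3.01, 3.01], [-1.01, 2.22], [0.06, 2.58], [-1.02, 4.17], [0.09, 2.62], [-3.14, 3.14]. Speed limits (rad/s): [2.57, 2.57, 3.14, 3.14, 3.14, 3.14].

INTERFACE

Orientations are given as a rotation vector (axis times angle).
In Python, from cell import bot gives the robot as it stands.
- The arm moves only by the shell command python3 -m pendant 'ROWS' [FORCE]. ROWS is JSON, one flat list of numbers, 7 for each row, row after row: the opening, from 0 (shut) to 1 (fully open), then the shift along the tool's x, y, z in mm, then the turn, a rotation vector about the tool's x, y, z in degrees. A call has 1 to 10 rows; each row shifts and turns the commanded pose from where the row before left it, along the tool's axes as they then stand; what a row does not reach is not made up. A row lasts 1/10 s, in which the tool goes at most 50 mm and 8.59 degrees, less where a joint would pass 70% of its speed; a pose out of reach is approached as far as the arm can. A call is refused whole if a number of a shift passes 50 or a number of a turn 8.59, either way. A call with a gripper value outside its range is refused whole. The fingers move at their own pace and stop on an object; FORCE is the grip in N (left out, the last holds). Time passes only in rows, so rows that do not move let the fingers close. It gives the time, the measured TCP pose, the force, the opening and the grip force at its end, in the units of the state.
- bot.sense(): the state, without advancing time (a new reading comes with each control period).
- bot.read_camera(name): name is "side" or "top" or "wrist"; returns a dict with "img" (420x560x3 uint8, red, green, blue), "K" (3x3 intrinsics, pixels), "position" and "attitude" of the camera in the world; the wrist camera has in their place "tool_from_camera" (4x4, takes a point from camera to tool coordinates, whose origin is the TCP and whose axes are the flange's). Camera axes: x right, y down, z forward; pixel columns grow to the right and rows downward; lengths in mm; the calibration is good to about 2 mm. The wrist camera is an equidistant fisheye: a pixel r from the principal point sees the ray r / f radians off the axis. A picture is of the moment at which its call begins: read the wrist's pose just before it. There is no depth.
- bot.close_job(): hands the job in; it is judged then, once.
The state is a dict: "time_s": time; "q": joint angles; "joint_velocities": joint speeds; "joint_torque": joint torques, N m; "tool_pos": TCP position; "ee_rot": TCP orientation; "contact_force": force on the tool from outside, world axes, zero at the start; "ft_torque": the same for the moment, N m; "gripper_width": finger opening in mm; "grip_force": force on a finger pad.
Only numpy, scipy, OpenCV 4.12 (cv2) and the standard library are available. Lean on these libraries where they do the work, as an engineer would, in place of code of your own. Each camera call takes 0.05 s, during which the arm holds its last target. There are 200 camera calls.

TASK

Set the electrode stand to its working gap by turning its knob until the pointer stands at the long index line with the pin, which draws the sliding plate away from the fixed one and makes room for the contact clip. Then squeeze the big spring clip off the rim of the acrylic tank and lower its open jaws astride the top edge of the sliding plate, near the middle of that edge, one jaw on each side and the tips well below the edge; do not knock it hard against the stand, drop it on the worktop or upset the glass flask. Finish while still holding the clip there, squeezed wide open and touching neither plates nor stand, so that I can square the plate before the clip bites.

Things in the scene. Friction and masses are not known exactly. Their poses are not given: they have to be found in the camera images.
- gap_knob (a joint): Knob of the electrode stand, rad, 0 to 1.95, grows clockwise seen from above; stays where left (friction 0.04 N m). Index line and pin: 1.50 (within 0.12 is good). Each rad moves the sliding plate 20 mm away from the fixed one; clear gap 3 mm at 0, 33 mm at the index. The pointer (white line) points (1.50 - value) rad from the stand's +x towards its +y: at the index, to the plates.
- knob_grip (a point): On the black knob's upright axis, half-way up its grip bar, 63 mm above the worktop. The bar lies along the white line, is 34 mm long, 11 mm wide and reaches 8.5 mm up and down from here; below it the 37 mm round skirt and the 60 mm dial.
- stand: Electrode stand, fixed: grey base 202 x 128 x 12 mm, knob at the near end, two upright steel plates (50 wide, 3 thick) in white blocks at the far end. Origin on the worktop below the middle of the plates' row; x from the knob (x = -107 mm) to the plates, y from the fixed to the sliding plate, z up. Heights: white blocks 42, knob 71, plates 90 mm.
- plate_top (a point): Middle of the top edge of the sliding plate (on the stand's +y side: the left one seen from the robot), 90 mm above the worktop. The plate is 3 mm thick along y, 50 mm wide along x; axes as the stand's. Moves along y with the knob.
- tank: Open acrylic tank, fixed, 190 x 190 mm, rim 176 mm high; origin at the centre of its underside. The spring clip sits on the rim of its 5 mm wall at x = -92.5 mm, the one towards the robot. The small clips on its side walls belong to the tank and reach 220 mm.
- clip: Big two-handled spring clip without a lead, 60 g; origin on the pivot axis (middle of the coil). At the start it stands upright, biting the tank wall, coil on the rim, pivot 183 mm high. x: pivot axis (along the wall); y: across the wall, the way the handles are squeezed; z: up to the handles. This is the half with the coil; it leans by half of clip_jaw when squeezed.
- clip_pivot (a point): Same point as the origin of clip, on the pivot axis in the middle of the coil.
- clip_grip (a point): Between the two handles, 36 mm above the pivot: grip here, a pad on each outer face, squeezing along the clip's y. Handles grey, flat, 20 mm wide along x, 13 to 53 mm above the pivot. At rest they lean apart, 49 mm over all at the top, 33 mm at the foot; fully squeezed they are parallel, 28 mm over all. Point belongs to one half and shifts up to 8 mm along y in squeezing.
- clip_jaw (a joint): Opening angle between the clip's halves, rad: 0 biting the tank wall, 0.42 fully squeezed (stop). Beyond 0.25 is gaping. Spring: about 3 N on each handle starts it, about 8 N holds it fully open; a firm grip (12 to 25 N) does no harm. Let go, it snaps shut.
- tip_a (a point): Inner corner of one jaw's tip, 39.5 mm from the pivot. Fully squeezed the two tips stand 22 mm apart, 39 mm below the pivot; the coil would touch the plate's edge with the tips 32 mm below it. Jaws 16 mm wide along x; their outsides are at most 14 mm from the middle.
- tip_b (a point): Inner corner of the other jaw's tip; the middle of the mouth is half-way between tip_a and tip_b.
- flask: Small glass volumetric flask with stopper, 152 mm high, 43 mm wide, standing loose to the right of the stand; origin at its underside. Leave it standing.

How it is judged (in metres and radians):
On the way, in this order (a step that is already met when the one before it is completed fails the run):
1. the knob is at the index line, the clip still on the tank (value of joint gap_knob between 1.38 and 1.62 rad and distance of clip_pivot from where it was at the start of the episode below 0.02 m), for 0.3 s.
2. the clip is squeezed open and lifted clear of the tank rim (value of joint clip_jaw above 0.2 rad and height (world z) of clip_pivot above 0.222 m and contact force between clip and tank below 0.1 N and contact force between the fingers and clip above 1 N), for 0.2 s.
At the end, for the whole second after the job is handed in: Knob within 0.12 rad of the index; clip held still by the fingers alone, open beyond 0.25 rad, pivot within 18 mm of the middle of the sliding plate's edge, tips 10 mm or more below it, one 3 mm or more to each side of the plate's mid-plane; nothing touches the stand; flask upright (value of joint gap_knob between 1.38 and 1.62 rad and value of joint clip_jaw above 0.25 rad and ((y of tip_a in the frame of plate_top above 0.003 m and y of tip_b in the frame of plate_top below -0.003 m) or (y of tip_b in the frame of plate_top above 0.003 m and y of tip_a in the frame of plate_top below -0.003 m)) and z of each of tip_a, tip_b in the frame of plate_top below -0.01 m and x of clip_pivot in the frame of plate_top between -0.018 and 0.018 m and contact force between each of clip, the arm and stand below 0.3 N and contact force between clip and tank below 0.1 N and contact force between the fingers and clip above 2 N and linear speed of clip below 0.03 m/s and angle between flask's own z axis and vertical below 0.2 rad); the arm keeps its last pose, push and grip.
It fails at once if the clip falls to the worktop (height (world z) of clip_pivot below 0.06 m).
It fails at once if the clip is knocked hard against the stand (contact force between clip and stand above 8 N).
It fails at once if the flask is knocked over (angle between flask's own z axis and vertical above 0.3 rad).
It also fails if it takes over 64 s, if anything falls off the work surface, if the arm or the gripper's body presses on something with over 40 N, if the wrist force passes 120 N, or if a joint passes its speed limit or range.

## Working session

There is one attempt and no reset: what is moved stays moved. The work goes in short steps, Python scripts to look and compute and a shell command to move; the robot and the scene stay as the last step left them, time stands still between calls to the robot, and variables do not carry over. Pictures are saved under pics/ and viewed, at most 10 in all, crops included, and the job is handed in when it is done.

```bash
mkdir -p pics; ls
python3 - <<'E'
from cell import bot
import cv2,numpy as np
s=bot.sense();print({k:np.round(v,3).tolist() for k,v in s.items()},bot.tcp_to_grasp)
for n in("side","top"):
    c=bot.read_camera(n);cv2.imwrite(f"pics/{n}0.png",cv2.cvtColor(c["img"],cv2.COLOR_RGB2BGR));print(n,c["K"],c["position"],c["attitude"])
c=bot.read_camera("wrist");print(c["K"],c["tool_from_camera"])
E
```

```text
pics
{'time_s': 0.0, 'q': [-1.303, 0.053, 1.614, -0.0, 1.476, -0.119], 'joint_velocities': [-0.0, 0.001, -0.003, -0.001, 0.0, 0.003], 'joint_torque': [-0.0, -39.368, -37.018, -0.0, 0.007, 0.0], 'tool_pos': [235.591, -578.219, 230.067], 'ee_rot': [-3.081, -0.603, 0.0], 'contact_force': [-0.028, 0.679, 0.781], 'ft_torque': [0.023, -0.002, -0.045], 'grip_force': 0.0, 'gripper_width': 85.15} 18.700000000000003
side [[489.7923719    0.         282.73757008]
 [  0.         489.7923719  208.48241296]
 [  0.           0.           1.        ]] [407.95280057 979.50799872 867.39096554] [-0.22795724  2.75526603 -1.3062163 ]
top [[386.70020759   0.         279.62279953]
 [  0.         386.70020759 207.19545771]
 [  0.           0.           1.        ]] [ 444.55882276  131.66290128 1017.01049479] [-2.12886875  2.18341622 -0.17044694]
[[325.1922621    0.         276.06515398]
 [  0.         325.1922621  210.34921204]
 [  0.           0.           1.        ]] [[ 2.98400305e-04 -9.49967735e-01 -3.12347905e-01  7.92621259e+01]
 [ 9.99999953e-01  2.60360008e-04  1.63492962e-04 -6.95859691e-01]
 [-7.39901358e-05 -3.12347939e-01  9.49967768e-01 -1.42178510e+02]
 [ 0.00000000e+00  0.00000000e+00  0.00000000e+00  1.00000000e+00]]
```

View pics/side0.png

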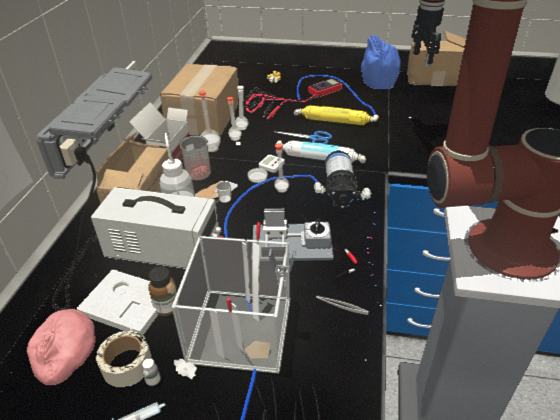

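View pics/top0.png

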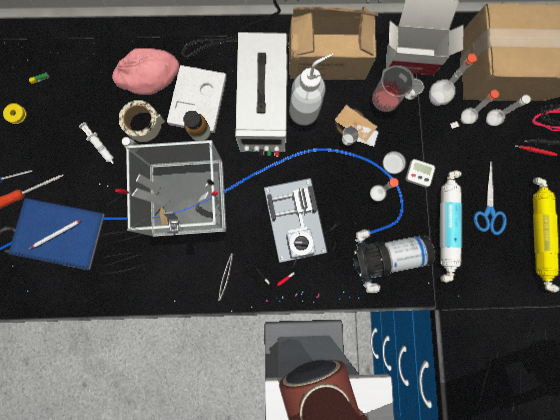

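Run:
```python
import cv2,numpy as np
t=cv2.imread("pics/top0.png");s=cv2.imread("pics/side0.png")
r=lambda a:cv2.resize(a,(400,600),interpolation=cv2.INTER_CUBIC)
def grid(im,x0,y0,w,h):
    o=r(im[y0:y0+h,x0:x0+w])
    for i in range(0,w,10): cv2.putText(o,str(x0+i),(int(i*400/w),10),0,.35,(0,255,255));cv2.line(o,(int(i*400/w),12),(int(i*400/w),18),(0,255,255))
    for i in range(10,h,10): cv2.putText(o,str(y0+i),(6,int(i*600/h)+4),0,.35,(0,255,255));cv2.line(o,(0,int(i*600/h)),(5,int(i*600/h)),(0,255,255))
    return o
cv2.imwrite("pics/c1.png",np.hstack([grid(t,258,174,72,108),grid(t,140,140,80,120)]))
```

```text
(no output)
```

View pics/c1.png

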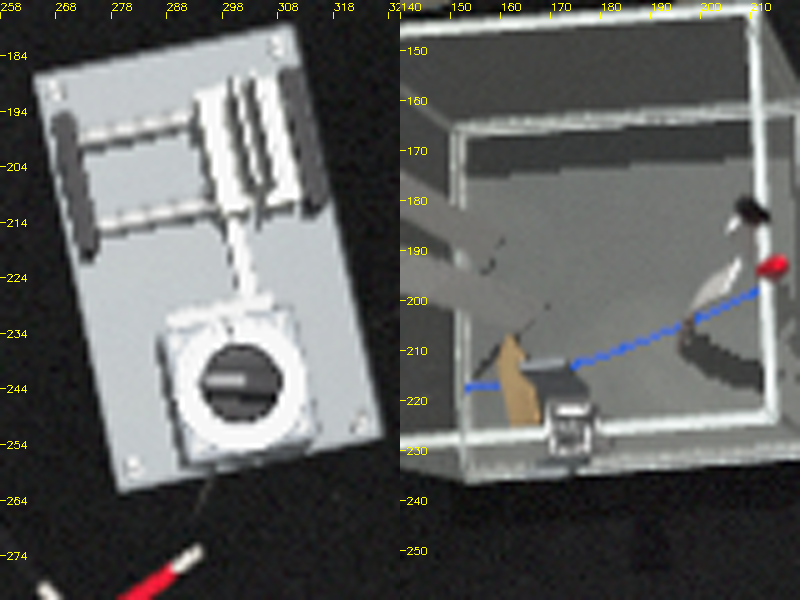

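```bash
cat > h.py <<'E'
from cell import bot
import cv2,numpy as np
from scipy.spatial.transform import Rotation as R
def cam(n):
    s=bot.sense();c=bot.read_camera(n)
    if n=="wrist":
        T=np.eye(4);T[:3,:3]=R.from_rotvec(s["ee_rot"]).as_matrix();T[:3,3]=s["tool_pos"]
        c["T"]=T@c["tool_from_camera"]
    else:
        T=np.eye(4);T[:3,:3]=R.from_rotvec(c["attitude"]).as_matrix();T[:3,3]=c["position"];c["T"]=T
    c["n"]=n;return c
def ray(c,uv):
    K=c["K"];d=np.array([(uv[0]-K[0,2])/K[0,0],(uv[1]-K[1,2])/K[1,1],1.])
    if c["n"]=="wrist":
        r=np.hypot(d[0],d[1]);d=np.array([d[0]/r*np.sin(r),d[1]/r*np.sin(r),np.cos(r)]) if r>0 else d
    return c["T"][:3,:3]@d
def at(c,uv,z):
    d=ray(c,uv);p=c["T"][:3,3];return p+d*(z-p[2])/d[2]
def proj(c,P):
    p=np.linalg.inv(c["T"])@np.r_[P,1];K=c["K"]
    if c["n"]=="wrist":
        r=np.hypot(p[0],p[1]);a=np.arctan2(r,p[2])/max(r,1e-9)*p[:2]
    else: a=p[:2]/p[2]
    return K[0,0]*a+K[:2,2]
def save(c,name): cv2.imwrite("pics/"+name,cv2.cvtColor(c["img"],cv2.COLOR_RGB2BGR))
E
python3 - <<'E'
from h import *
np.set_printoptions(precision=1,suppress=True)
c=cam("top")
L=lambda x,y:(258+x/5.5556-.5+.09,174+y/5.5556-.41)
Rr=lambda x,y:(140+(x-400)/5-.4,140+y/5-.4)
co=[at(c,L(*p),12) for p in((37,75),(293,27),(383,435),(120,490))]
for p in co: print(p)
cen=np.mean(co,0);ex=(co[0]+co[1]-co[2]-co[3])/2;print("cen",cen,"L",np.linalg.norm(ex),"yaw",np.degrees(np.arctan2(ex[1],ex[0])))
ey=(co[0]+co[3]-co[1]-co[2])/2;print(np.degrees(np.arctan2(-ey[0],ey[1])),np.linalg.norm(ey))
print("knob",at(c,L(241,382),71))
print("plate edges: mid",at(c,L(240,130),90),at(c,L(259,130),90))
print("rim",at(c,Rr(775,414),176),at(c,Rr(400,440),176),at(c,Rr(752,12),176))
print("coil",at(c,Rr(572,428),190),at(c,Rr(572,428),220),at(c,Rr(572,428),236))
E
```

```text
[641.3 151.8  12. ]
[661.8  28.9  12. ]
[467.   -5.7  12. ]
[444.9 117.4  12. ]
cen [553.7  73.1  12. ] L 198.6778732294079 yaw 10.00545013403059
9.830438733591158 124.80167874693011
knob [490.4  63.8  71. ]
plate edges: mid [599.5  61.9  90. ] [599.3  53.6  90. ]
rim [533.5 258.2 176. ] [526.2 420.4 176. ] [715. 268. 176.]
coil [528.1 342.6 190. ] [525.1 335.  220. ] [523.5 330.9 236. ]
```

```bash
python3 -m pendant '[1,34.2,-35.6,-2,0,0,0, 1,34.2,-35.6,-2,0,0,0, 1,34.2,-35.6,-2,0,0,0, 1,34.2,-35.6,-2,0,0,0, 1,34.2,-35.6,-2,0,0,0, 1,34.2,-35.6,-2,0,0,0, 1,34.2,-35.6,-2,0,0,0]'; python3 -m pendant '[1,34.2,-35.6,-2,0,0,0, 1,34.2,-35.6,-2,0,0,0, 1,34.2,-35.6,-2,0,0,0, 1,34.2,-35.6,-2,0,0,0, 1,34.2,-35.6,-2,0,0,0, 1,34.2,-35.6,-2,0,0,0, 1,34.2,-35.6,-2,0,0,0]'; python3 -m pendant '[1,0,0,5,0,0,-8.2, 1,0,0,5,0,0,-8.2, 1,0,0,5,0,0,-8.2, 1,0,0,5,0,0,-8.2, 1,0,0,5,0,0,-8.2, 1,0,0,5,0,0,-8.2, 1,0,0,5,0,0,-8.2, 1,0,0,5,0,0,-8.2, 1,0,0,5,0,0,-8.2, 1,0,0,5,0,0,0]'
python3 - <<'E'
from h import *
s=bot.sense();print(s["time_s"],s["tool_pos"],s["ee_rot"],s["q"])
c=cam("wrist");save(c,"w1.png")
im=cv2.imread("pics/w1.png");cv2.imwrite("pics/w1b.png",cv2.resize(im,(800,600),interpolation=cv2.INTER_CUBIC))
import pickle;pickle.dump(c,open("w1.pkl","wb"))
E
```

```text
time_s: 0.9
tool_pos: [363.7, -255.8, 245.3]
ee_rot: [3.083, 0.603, 0.001]
contact_force: [0.3, 0.1, 0.2]
gripper_width: 85.6
grip_force: 0.0
time_s: 1.6
tool_pos: [491.4, 65.6, 259.4]
ee_rot: [3.083, 0.604, 0.001]
contact_force: [0.6, -0.9, 0.1]
gripper_width: 85.2
grip_force: 0.0
time_s: 2.6
tool_pos: [491.0, 63.4, 208.9]
ee_rot: [-2.103, -2.333, 0.0]
contact_force: [0.8, -0.2, -0.2]
gripper_width: 85.4
grip_force: 0.0
2.6 [491.01968385  63.38608679 208.86643278] [-2.10312900e+00 -2.33344010e+00  2.78532808e-04] [-2.20694800e-02 -2.51142291e-01  1.93291520e+00  2.27524403e-05
  1.46011757e+00 -1.25802850e-01]
```

View pics/w1b.png

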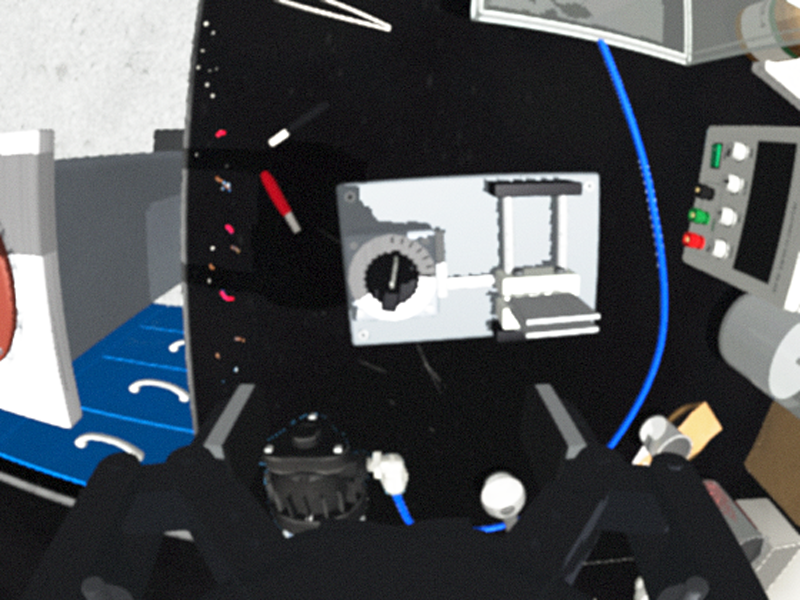

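Run:
```python
from h import *
import pickle
np.set_printoptions(precision=1,suppress=True)
c=pickle.load(open("w1.pkl","rb"));f=lambda x,y:(x*.7-.15,y*.7-.15)
print("line",at(c,f(396,255),71.5),at(c,f(393,287),71.5))
print("skirt c",at(c,f(392,277),54.5), "dial",at(c,f(393,277),48))
co=[at(c,f(*p),12) for p in((338,184),(599,173),(600,333),(355,346))]
print(*co)
ex=(co[1]+co[2]-co[0]-co[3])/2;print(np.linalg.norm(ex),np.degrees(np.arctan2(ex[1],ex[0])),np.mean(co,0))
for p in ((490.4,63.8,71.5),):print(proj(c,p)/.7)
im=cv2.imread("pics/w1.png")[160:230,230:310];cv2.imwrite("pics/k.png",cv2.resize(im,None,fx=8,fy=8,interpolation=cv2.INTER_CUBIC))
```

```text
line [488.9  81.6  71.5] [489.2  60.9  71.5]
skirt c [488.3  62.7  54.5] dial [489.1  61.   48. ]
[442.9 117.1  12. ] [638.7 151.7  12. ] [668.6  22.1  12. ] [465.6  -8.6  12. ]
202.03692080562737 9.284875075525084 [554.   70.6  12. ]
[395.2 282.6]
```

View pics/k.png

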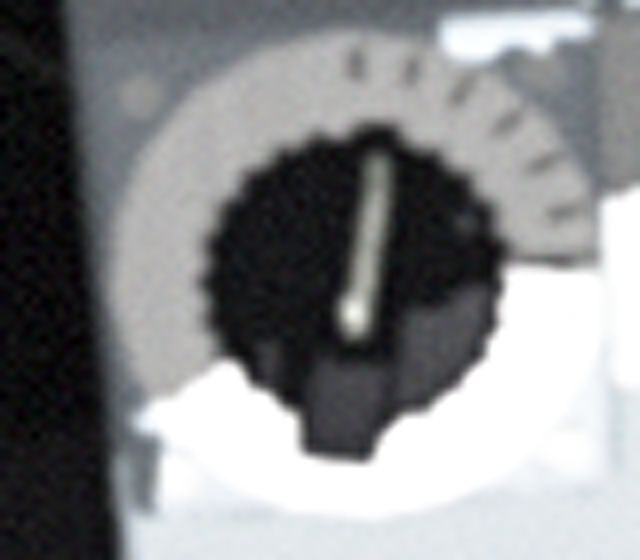

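Run:
```python
from h import *
import pickle
np.set_printoptions(precision=1,suppress=True)
c=pickle.load(open("w1.pkl","rb"));f=lambda x,y:(230+x/8-.44,160+y/8-.44)
for n,u,z in(("bar a",(378,130),71.5),("bar b",(345,360),71.5),("l1",(376,150),71.5),("l0",(355,330),71.5),("skirt c",(355,285),54.5),("skirtL",(208,265),54.5),("skirtR",(500,265),54.5),("tick0",(355,65),48),("idx",(545,262),48),("dial L",(115,270),48),("dial top",(355,30),48),("dial bot",(360,515),48)):print(n,at(c,f(*u),z))
```

```text
bar a [488.4  83.8  71.5]
bar b [487.5  57.2  71.5]
l1 [488.5  81.6  71.5]
l0 [488.3  60.8  71.5]
skirt c [488.1  61.3  54.5]
skirtL [470.6  61.9  54.5]
skirtR [504.9  65.5  54.5]
tick0 [485.5  86.4  48. ]
idx [510.8  64.7  48. ]
dial L [459.1  58.4  48. ]
dial top [485.   90.5  48. ]
dial bot [491.9  30.   48. ]
```

```bash
python3 -m pendant '[0.5,0,0,0,0,0,7, 0.5,-1.4,-2.5,30,0,0,0, 0.5,0,0,40,0,0,0, 0.5,0,0,40,0,0,0, 0.5,0,0,30,0,0,0, 0.5,0,0,11,0,0,0, 0.5,0,0,0,0,0,0]' 25 && python3 -m pendant '[0,0,0,0,0,0,0, 0,0,0,0,0,0,0, 0,0,0,0,0,0,0, 0,0,0,0,0,0,0, 0,0,0,0,0,0,0]' 25
```

```text
time_s: 3.35
tool_pos: [487.3, 62.1, 56.7]
ee_rot: [-2.241, -2.198, 0.004]
contact_force: [0.4, -1.0, -0.2]
gripper_width: 42.8
grip_force: 0.0
time_s: 3.85
tool_pos: [489.6, 62.0, 60.8]
ee_rot: [2.241, 2.2, 0.002]
contact_force: [-4.1, -0.1, 5.9]
gripper_width: 9.8
grip_force: 28.2
```

```bash
python3 -m pendant '[0,0,0,-4,0,0,0, 0,0,0,0,0,0,7.5, 0,0,0,0,0,0,7.5, 0,0,0,0,0,0,7.5, 0,0,0,0,0,0,7.5, 0,0,0,0,0,0,7.5, 0,0,0,0,0,0,7.5, 0,0,0,0,0,0,7.5, 0,0,0,0,0,0,7.5, 0,0,0,0,0,0,7.5]' && python3 -m pendant '[0,0,0,0,0,0,7.5, 0,0,0,0,0,0,4.5, 0,0,0,0,0,0,0, 0,0,0,0,0,0,0, 0,0,0,0,0,0,0]'
```

```text
time_s: 4.85
tool_pos: [491.1, 60.8, 61.1]
ee_rot: [3.084, 0.576, 0.013]
contact_force: [16.1, -3.5, -22.5]
gripper_width: 10.1
grip_force: 25.6
time_s: 5.35
tool_pos: [491.3, 60.4, 61.2]
ee_rot: [3.127, 0.258, 0.014]
contact_force: [16.0, -6.1, -22.6]
gripper_width: 9.9
grip_force: 25.6
```

```bash
python3 -m pendant '[0.3,0,0,0,0,0,0, 0.5,0,0,0,0,0,0, 0.5,0,0,0,0,0,0, 0.5,0,0,0,0,0,0, 0.5,0,0,-30,0,0,0, 0.7,0,0,-40,0,0,0, 0.7,0,0,-40,0,0,0, 0.7,0,0,-40,0,0,0, 0.7,0,0,0,0,0,0]'
python3 - <<'E'
from h import *
import pickle
c=cam("wrist");pickle.dump(c,open("w2.pkl","wb"));save(c,"w2.png");p=proj(c,(488.5,62,60));print(p)
x,y=map(int,p);x0,y0=x-45,y-45
im=cv2.imread("pics/w2.png");a=cv2.resize(im[y0:y0+90,x0:x0+90],(540,540),interpolation=cv2.INTER_CUBIC);print(x0,y0)
cv2.imwrite("pics/k2.png",a)
t=cam("top");pickle.dump(t,open("t2.pkl","wb"));save(t,"t2.png")
E
```

```text
time_s: 6.25
tool_pos: [492.4, 62.1, 220.4]
ee_rot: [3.129, 0.259, 0.021]
contact_force: [0.4, 0.3, 0.8]
gripper_width: 59.6
grip_force: 0.0
[275.58803167 196.24056596]
230 151
```

View pics/k2.png

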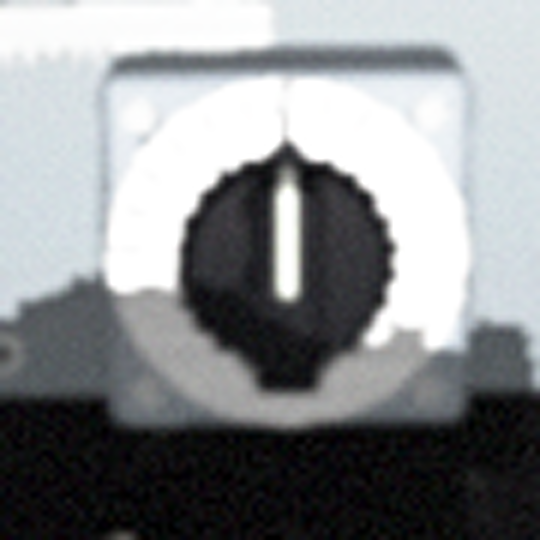

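```bash
python3 -m pendant '[1,13.4,-44.4,-14,0,0,0, 1,13.4,-44.4,-14,0,0,0, 1,13.4,-44.4,-14,0,0,0, 1,13.4,-44.4,-14,0,0,0, 1,13.4,-44.4,-12,0,0,0, 1,13.4,-44.4,-12,0,0,0]' && python3 -m pendant '[1,0,0,0,0,0,-8.35, 1,0,0,0,0,0,-8.35, 1,0,0,0,0,0,-8.35, 1,0,0,0,0,0,-8.35, 1,0,0,0,0,0,-8.35, 1,0,0,0,0,0,-8.35, 1,0,0,0,0,0,-8.35, 1,0,0,0,0,0,-8.35, 1,0,0,0,0,0,-8.35, 1,0,0,0,0,0,-8.35]' && python3 -m pendant '[1,0,0,0,0,0,0, 1,0,0,0,0,0,0]'
python3 - <<'E'
from h import *
import pickle
c=cam("wrist");pickle.dump(c,open("w3.pkl","wb"));save(c,"w3.png")
def crop(im,x0,y0,w,h,k):
    o=cv2.resize(im[y0:y0+h,x0:x0+w],None,fx=k,fy=k,interpolation=cv2.INTER_CUBIC)
    for i in range(0,w,20): cv2.putText(o,str(x0+i),(i*k,10),0,.35,(0,0,255));cv2.line(o,(i*k,12),(i*k,18),(0,0,255))
    for i in range(20,h,20): cv2.putText(o,str(y0+i),(6,i*k+4),0,.35,(0,0,255))
    return o
p=proj(c,(527,338,220));print(p);x,y=map(int,p)
a=crop(cv2.imread("pics/w3.png"),x-65,y-65,130,130,4)[:520]
w2=pickle.load(open("w2.pkl","rb"));q=proj(w2,(600,90,90));print(q,x-65,y-65);q=q.astype(int)
b=crop(cv2.imread("pics/w2.png"),max(q[0]-35,0),max(q[1]-65,0),70,130,4);print(max(q[0]-35,0),max(q[1]-65,0))
b=np.pad(b,((0,520-b.shape[0]),(0,0),(0,0)))
cv2.imwrite("pics/c3.png",np.hstack([a,b]))
E
```

```text
time_s: 6.95
tool_pos: [523.3, 339.7, 290.3]
ee_rot: [3.129, 0.259, -0.005]
contact_force: [1.2, -0.3, 0.2]
gripper_width: 85.6
grip_force: 0.0
time_s: 7.95
tool_pos: [523.3, 337.7, 289.5]
ee_rot: [-2.155, -2.284, 0.006]
contact_force: [0.5, 0.4, -0.6]
gripper_width: 85.5
grip_force: 0.0
time_s: 8.15
tool_pos: [523.6, 337.8, 290.5]
ee_rot: [-2.166, -2.274, 0.004]
contact_force: [0.4, 0.1, -0.6]
gripper_width: 85.3
grip_force: 0.0
[282.69433029 224.6122831 ]
[264.3829772   71.79720615] 217 159
229 6
```

View pics/c3.png

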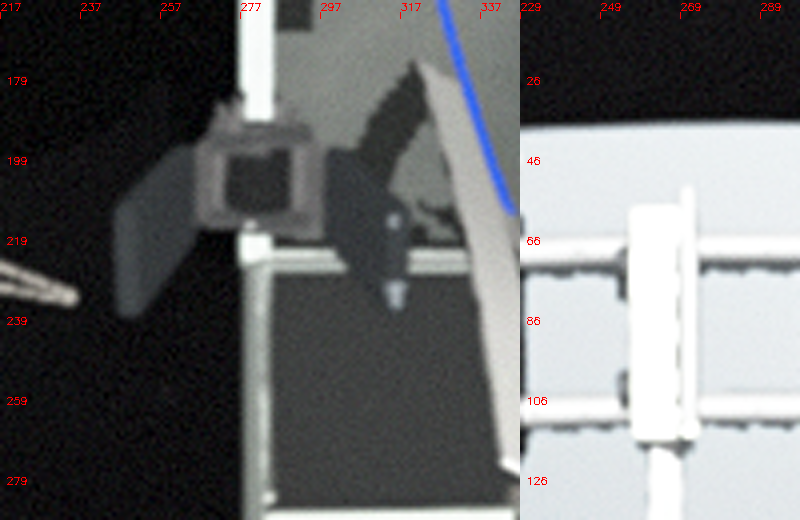

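Run:
```python
from h import *
import pickle
np.set_printoptions(precision=1,suppress=True)
c=pickle.load(open("w3.pkl","rb"));w=pickle.load(open("w2.pkl","rb"))
f=lambda x,y:(217+x/4-.4,159+y/4-.4);g=lambda x,y:(229+(x-520)/4-.4,6+y/4-.4)
for u in((113,208),(125,318),(407,203),(402,305)):print("h",at(c,f(*u),236))
for u in((195,145),(195,228),(325,140),(322,235)):print("coilbox",at(c,f(*u),196))
for u in((240,0),(275,0),(240,260),(270,260)):print("rim",at(c,f(*u),176))
a,b=at(w,g(686,188),90),at(w,g(692,437),90);print(a,b,(a+b)/2,np.linalg.norm(a-b))
import math
y=math.radians(9.8);m=(a+b)/2;d=m-np.array([488.5,62,90]);print("stand x,y from knob",d[0]*math.cos(y)+d[1]*math.sin(y),-d[0]*math.sin(y)+d[1]*math.cos(y))
```

```text
h [501.7 352.4 236. ]
h [504.  333.4 236. ]
h [548.6 355.6 236. ]
h [549.4 337.9 236. ]
coilbox [513.5 352.3 196. ]
coilbox [514.1 335.7 196. ]
coilbox [538.  354.5 196. ]
coilbox [538.7 335.5 196. ]
rim [520.7 377.1 176. ]
rim [527.7 377.5 176. ]
rim [523.5 322.  176. ]
rim [529.8 322.3 176. ]
[617.   88.1  90. ] [565.   78.2  90. ] [591.   83.1  90. ] 52.94205108359185
stand x,y from knob 104.64503204320448 3.3616716840235483
```

Run:
```python
from h import *
import pickle
c=cam("side");im=cv2.imread("pics/side0.png");x0,y0,w,h,k=165,195,150,150,4
o=cv2.resize(im[y0:y0+h,x0:x0+w],None,fx=k,fy=k,interpolation=cv2.INTER_CUBIC)
for P in [(526,345,236),(526,345,183),(570,345,200),(570,345,236),(570,345,176)]:
    p=(proj(c,P)-(x0,y0))*k;cv2.circle(o,(int(p[0]),int(p[1])),4,(0,0,255),-1)
# candidate ray of strip left edge in w3
w3=pickle.load(open("w3.pkl","rb"))
for uv,col in (((217+420/4,159+65/4),(0,255,0)),((217+470/4,159+260/4),(255,0,255))):
    for z in (120,150,176,200,220):
        P=at(w3,uv,z);print(z,P);p=(proj(c,P)-(x0,y0))*k;cv2.circle(o,(int(p[0]),int(p[1])),3,col,-1)
cv2.imwrite("pics/s3.png",o)
```

```text
120 [566.70572798 354.00148164 120.        ]
150 [562.12681114 360.17595084 150.        ]
176 [558.15841653 365.52715748 176.        ]
200 [554.49528306 370.46673285 200.        ]
220 [551.44267182 374.58304565 220.        ]
120 [584.51565104 303.42014777 120.        ]
150 [578.22769767 314.44839129 150.        ]
176 [572.77813808 324.00620234 176.        ]
200 [567.74777538 332.82879716 200.        ]
220 [563.55580647 340.1809595  220.        ]
```

View pics/s3.png

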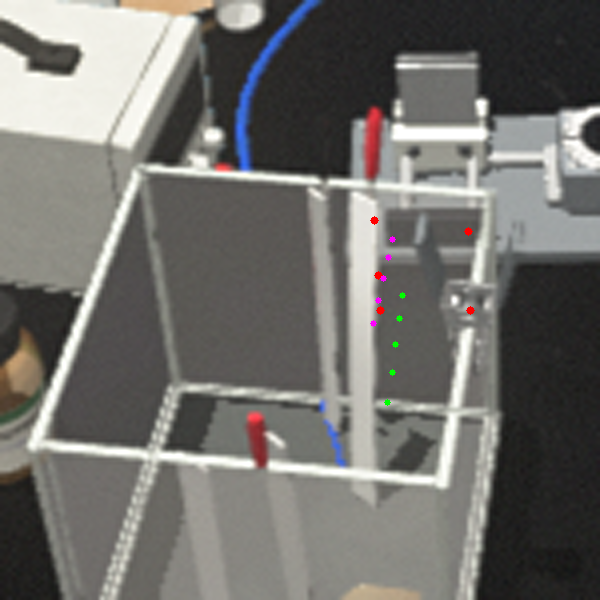

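```bash
python3 -m pendant '[0.85,7.1,2.7,20,0,0,0, 0.85,0,0,35,0,0,0, 0.85,0,0,25,0,0,0, 0.85,0,0,11,0,0,0, 0.85,0,0,0,0,0,0, 0.85,0,0,0,0,0,0]' 22; python3 -m pendant '[0,0,0,0,0,0,0, 0,0,0,0,0,0,0, 0,0,0,0,0,0,0, 0,0,0,0,0,0,0, 0,0,0,0,0,0,0, 0,0,0,0,0,0,0]'
```

```text
time_s: 8.85
tool_pos: [527.1, 345.5, 202.6]
ee_rot: [2.163, 2.277, 0.003]
contact_force: [0.1, -0.4, 0.1]
gripper_width: 72.5
grip_force: 0.0
time_s: 9.45
tool_pos: [528.7, 346.4, 206.0]
ee_rot: [2.162, 2.276, 0.012]
contact_force: [0.3, 1.0, 7.2]
gripper_width: 27.1
grip_force: 23.7
```

```bash
python3 -m pendant '[0,0,0,-5,0,0,0, 0,0,0,-10,0,0,0, 0,0,0,-15,0,0,0, 0,0,0,-20,0,0,0, 0,0,0,-20,0,0,0, 0,0,0,-20,0,0,0, 0,0,0,-20,0,0,0, 0,0,0,0,0,0,0, 0,0,0,0,0,0,0, 0,0,0,0,0,0,0]'
```

```text
time_s: 10.45
tool_pos: [526.0, 345.0, 309.8]
ee_rot: [-2.163, -2.277, 0.004]
contact_force: [0.8, 0.7, -0.2]
gripper_width: 26.9
grip_force: 22.5
```

```bash
python3 -m pendant '[0,-15,3,0,0,0,0, 0,-30,6,0,0,0,0, 0,-35,7,0,0,0,0, 0,-35,7,0,0,0,0, 0,-35,7,0,0,0,0, 0,-35,7,0,0,0,0, 0,-35,7,0,0,0,0, 0,-29.5,6,0,0,0,0, 0,-15,2.8,0,0,0,0, 0,0,0,0,0,0,0]' && python3 -m pendant '[0,0,0,5,0,0,8.3, 0,0,0,5,0,0,8.3, 0,0,0,5,0,0,8.3, 0,0,0,5,0,0,8.3, 0,0,0,5,0,0,8.3, 0,0,0,5,0,0,8.3, 0,0,0,5,0,0,8.3, 0,0,0,5,0,0,8.3, 0,0,0,5,0,0,8.3, 0,0,0,5,0,0,8.3]' && python3 -m pendant '[0,0,0,0,0,0,0, 0,0,0,0,0,0,0]'
python3 - <<'E'
from h import *
import pickle
c=cam("wrist");pickle.dump(c,open("w4.pkl","wb"));save(c,"w4.png")
t=cam("top");pickle.dump(t,open("t4.pkl","wb"));save(t,"t4.png");s=cam("side");pickle.dump(s,open("s4.pkl","wb"));save(s,"s4.png")
for P in((592,83,90),(592,83,42),(592,83,200)):print(proj(c,P),proj(s,P))
im=cv2.imread("pics/w4.png");p=proj(c,(592,83,90)).astype(int)
a=im[max(p[1]-75,0):p[1]+75,p[0]-75:p[0]+75];a=cv2.resize(a,(600,600*a.shape[0]//150),interpolation=cv2.INTER_CUBIC)
print("off",p-75);cv2.imwrite("pics/c4.png",a)
E
```

```text
time_s: 11.45
tool_pos: [592.8, 81.8, 310.4]
ee_rot: [-2.166, -2.274, 0.002]
contact_force: [-0.9, 1.0, -0.8]
gripper_width: 27.0
grip_force: 22.5
time_s: 12.45
tool_pos: [592.3, 85.4, 260.8]
ee_rot: [-3.13, -0.266, 0.001]
contact_force: [-0.6, 0.3, -0.9]
gripper_width: 27.4
grip_force: 22.5
time_s: 12.65
tool_pos: [592.6, 84.8, 261.1]
ee_rot: [-3.129, -0.279, 0.001]
contact_force: [0.6, -0.3, -0.3]
gripper_width: 27.3
grip_force: 22.5
[278.25056985 188.26985958] [274.66584367 218.38046739]
[277.98872918 177.82449395] [275.09224926 232.93605121]
[279.25143223 228.91089826] [273.602358   182.07781274]
off [203 113]
```

View pics/c4.png

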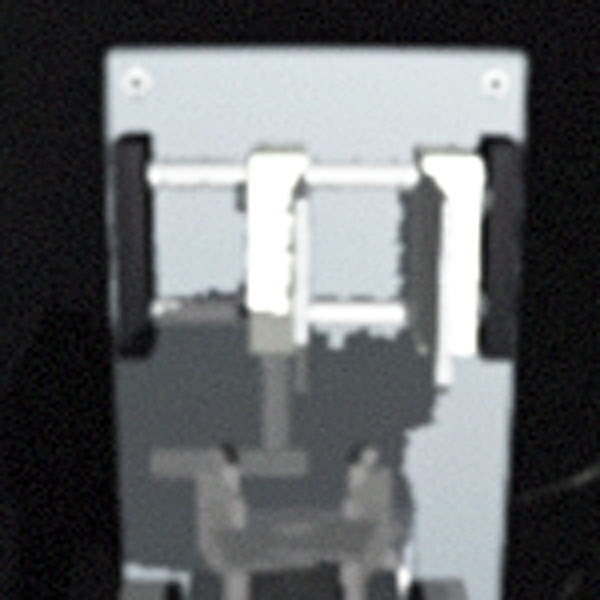

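Run:
```python
from h import *
import pickle
np.set_printoptions(precision=1,suppress=True)
c=pickle.load(open("w4.pkl","rb"));f=lambda x,y:(203+x/4-.4,113+y/4-.4)
s=bot.sense();Rm=R.from_rotvec(s["ee_rot"]).as_matrix();T=s["tool_pos"]
for n,u,z in(("far",(301,200),90),("near",(303,392),90),("fixfar",(444,190),90),("fixnear",(443,386),90),("tipL",(230,455),199),("tipR",(362,455),199)):
    P=at(c,f(*u),z);print(n,P,"tool",Rm.T@(P-T))
```

```text
far [617.4  88.   90. ] tool [ 24.6   0.6 171.8]
near [569.   78.7  90. ] tool [-24.6   1.3 171.7]
fixfar [626.2  54.1  90. ] tool [ 27.4  35.5 171.8]
fixnear [576.9  43.9  90. ] tool [-22.9  36.9 171.7]
tipL [591.1  95.9 199. ] tool [  0.2 -11.8  62.7]
tipR [595.1  74.1 199. ] tool [ 0.3 10.4 62.7]
```

```bash
python3 -m pendant '[0,0,1.5,10,0,0,0, 0,0,0,20,0,0,0, 0,0,0,20,0,0,0, 0,0,0,20,0,0,0, 0,0,0,15,0,0,0, 0,0,0,8,0,0,0, 0,0,0,0,0,0,0]' && python3 -m pendant '[0,0,0,8,0,0,0, 0,0,0,8,0,0,0, 0,0,0,8,0,0,0, 0,0,0,8,0,0,0, 0,0,0,4,0,0,0, 0,0,0,0,0,0,0, 0,0,0,0,0,0,0, 0,0,0,0,0,0,0, 0,0,0,0,0,0,0]'
python3 - <<'E'
from h import *
import pickle
s=cam("side");save(s,"s5.png");w=cam("wrist");save(w,"w5.png");pickle.dump((s,w),open("5.pkl","wb"))
def cr(n,c,P,h,k):
    p=proj(c,P).astype(int)-h;print(n,p);a=cv2.imread("pics/"+n)[max(p[1],0):p[1]+2*h,max(p[0],0):p[0]+2*h]
    return cv2.resize(a,(400,400),interpolation=cv2.INTER_CUBIC)
cv2.imwrite("pics/c5.png",np.hstack([cr("s5.png",s,(592,83,100),33,6),cr("w5.png",w,(592,83,90),60,3)]))
print(proj(s,(592,83,90)),proj(w,(592,83,90)))
E
```

```text
time_s: 13.5
tool_pos: [592.3, 82.3, 166.6]
ee_rot: [-3.129, -0.273, 0.004]
contact_force: [-1.1, -0.7, -0.3]
gripper_width: 27.2
grip_force: 22.5
time_s: 14.4
tool_pos: [593.5, 82.4, 132.9]
ee_rot: [3.13, 0.273, 0.002]
contact_force: [-0.0, -0.1, -0.3]
gripper_width: 26.8
grip_force: 22.5
s5.png [241 182]
w5.png [215 180]
[274.66584367 218.38046739] [275.36277735 240.52309   ]
```

View pics/c5.png

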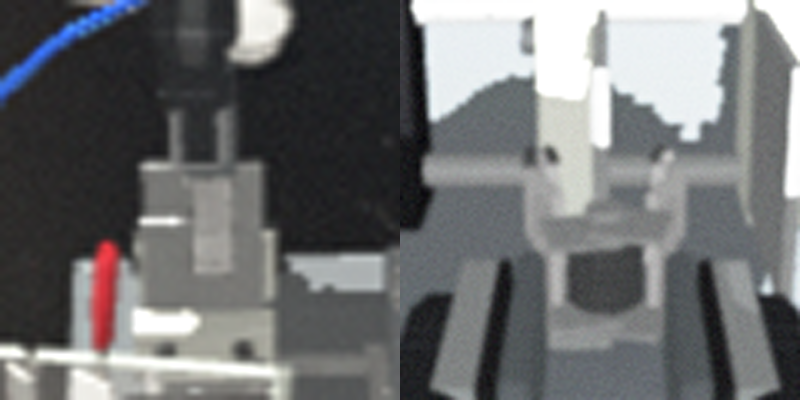

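```bash
python3 -m pendant '[0,0,0,-3,0,0,0, 0,0,0,-3,0,0,0, 0,0,0,0,0,0,0, 0,0,0,0,0,0,0, 0,0,0,0,0,0,0, 0,0,0,0,0,0,0, 0,0,0,0,0,0,0, 0,0,0,0,0,0,0]' && python3 -c "
from h import *
print(bot.close_job())"
```

```text
time_s: 15.3
tool_pos: [593.1, 82.4, 138.2]
ee_rot: [-3.13, -0.273, 0.0]
contact_force: [-0.3, -0.2, -1.0]
gripper_width: 27.1
grip_force: 22.5
the job is handed in; nothing more can be done
None
```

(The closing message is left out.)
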